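# Load a housing into the measuring fixture and clamp it

## Robot

A 7-joint arm with a two-finger parallel gripper is mounted at the origin on the work surface. World frame = base frame: x ahead of the robot, y to its left, z up, the work surface at z = 0. Lengths are in m, angles in rad, forces in N, time in s.
With the tool pointing down it reaches from about 0.425 to 1.025 m from the base axis. Payload 3.6 kg.
Tool frame: the origin (TCP) lies midway between the tips of the shut fingers; the grasp point (between the pads) lies 19 mm behind it (hold_point_z is the distance from the TCP to the grasp point, in m); z points along the fingers, y is the line along which they close (so a half turn about z gives the same grasp; the last joint's range is limited). The gripper opens to 85 mm and grips with 20 to 120 N. Pads are 22 mm wide; open, the fingers measure 114 mm over their backs; the gripper's body (76 mm by 85 mm) begins 54 mm behind the grasp point. The pads swing forward as they close: fully open they stand 13 mm farther back than shut.
Start: joints at [1.173, 0.591, 0.048, 1.609, -0.033, 0.943, -0.034], TCP at [0.218, -0.692, 0.231] pointing down, gripper open.
Joint ranges: [-2.69, 2.69], [-0.47, 2.24], [-1.27, 1.36], [0.19, 2.51], [-1.53, 4.68], [0.08, 2.07], [-3.09, 3.09]. Speed limits (rad/s): [2.57, 2.57, 3.14, 3.14, 3.14, 3.14, 3.14].

## Interface

Orientations are given as a rotation vector (axis times angle).
In Python, from cell import * gives the robot as it stands.
- The arm moves only by the tool play_rows, never from a script. Its argument "targets" is a list of rows, each a list of 3 entries, a list of its own where there are three numbers: the opening, from 0 (shut) to 1 (fully open), then the shift along the world's x, y, z in cm, then the turn about the world's z in rad. A call has 1 to 8 rows; each row is the pose to reach, as a shift and turn from the pose commanded when the call began; what a row does not reach only later rows make up. A row lasts 1/12 s, in which the tool goes at most 41.7 mm and 7.16 degrees, less where a joint would pass 70% of its speed; a pose out of reach is approached as far as the arm can. A call with a gripper value outside its range is refused whole. The fingers move at their own pace and stop on an object; "squeeze" is the grip in N (left out, the last holds). Time passes only in rows, so rows that repeat a pose let the fingers close. It gives the time, the measured TCP pose, the force, the opening and the grip force at its end, in the units of the state.
- read_state(): the state, without advancing time (a new reading comes with each control period).
- read_camera(name): name is "scene" or "top" or "wrist"; returns a dict with "image" (480x640x3 uint8, red, green, blue), "mtx" (3x3 intrinsics, pixels), "position" and "attitude" of the camera in the world. Camera axes: x right, y up, looking along -z (the intrinsics and any distortion apply to the point x, -y, -z); pixel columns grow to the right and rows downward; lengths in m; the calibration is good to about 2 mm. The wrist camera is an equidistant fisheye: a pixel r from the principal point sees the ray r / f radians off the axis. A picture is of the moment at which its call begins. There is no depth.
- job_done(): hands the job in; it is judged then, once.
The state is a dict: "time_s": time; "qpos": joint angles; "joint_velocities": joint speeds; "effort": joint torques, N m; "ee_pos": TCP position; "ee_rot": TCP orientation; "contact_force": force on the tool from outside, world axes, zero at the start; "moment": the same for the moment, N m; "width": opening from 0.0 (shut) to 1.0 (fully open); "grasp_force": force on a finger pad.
Only numpy, scipy, OpenCV 4.12 (cv2) and the standard library are available. Lean on these libraries where they do the work, as an engineer would, in place of code of your own. Each camera call takes 0.05 s, during which the arm holds its last target. There are 200 camera calls.

## Task

Load the green housing into the pocket of the measuring fixture so that its flange lies flat on the pocket floor, and let go of it. Then ease the blue hinged frame down over it, without slamming it, until it is fully shut, and last swing the red-tipped clamp fully down onto the frame. Leave the grey housing, the caliper, the ring gauge, the brush and the pen cup where they are.

Things in the scene. Friction and masses are not known exactly. Their poses are not given: they have to be found in the camera images.
- green_housing: the green machined housing, flat flange 100 (its x) x 70 (its y) x 8 mm with a block 60 (x) x 36 (y) standing 30 mm above the middle of the flange, 38 mm high in all, about 0.3 kg; origin at the centre of the underside, z up. It fits the fixture's pocket either way round, its long side along the fixture's x
- fixture: dark steel nest plate fixed to the table, 170 (x) x 190 (y) x 28 mm, origin at the centre of its underside, x away from the robot (yaw up to 0.3), y to the left. In its top is a pocket 106 (x) x 76 (y) mm, 8 mm deep, 3 mm chamfer. A block 70 x 70 x 36 mm on its +y side (y 95 to 165 mm) carries the clamp, with two cheeks 57 mm high
- pocket (a point): centre of the pocket floor, axes as the fixture's
- frame (a joint): blue hold-down frame on the fixture's far (+x) edge: rad, 0 = shut (flat, its faces 30 and 38 mm above the table, just over the flange), 1.57 = upright, up to 1.9 = leaning away from the robot. Starts at 1.65 to 1.85; stays where it is left (about 3 N at its tab moves it)
- frame_hinge (a point): on the frame's hinge axis (parallel to the fixture's y), at the fixture's x = 78, y = 0, z = 34 mm. The frame is 150 mm wide, 8 mm thick, its middle plane through this axis, its front edge 155 mm from it; its window, 84 x 54 mm, is where the housing's block stands through
- frame_tab (a point): centre of the outer face (on top when shut) of the yellow tab, 60 mm wide, that reaches from 154 to 176 mm from the hinge axis; the point is 165 mm from it
- clamp (a joint): clamp arm on the fixture's +y side: rad, 0 = down (level, pointing to the fixture's -y over the frame's side bar), 1.57 = upright, up to 1.9 = leaning outwards to +y. Starts at 1.5 to 1.85; stays where it is left (about 2 N moves it)
- clamp_hinge (a point): on the clamp's hinge axis (parallel to the fixture's x), at the fixture's x = 0, y = 140, z = 48 mm
- clamp_tip (a point): middle of the end of the clamp arm, 95 mm from the hinge axis. Steel arm 16 mm wide, 8 mm thick; a red grip 20 mm wide covers its outer 55 mm on the side that is on top when down, its face 8 mm from the arm's middle line
- grey_housing: bystander: a grey housing of the same shape and size as the green one
- caliper: bystander: steel caliper lying flat, 150 mm long, 13 mm high; origin near the middle of the underside
- ring_gauge: bystander: steel ring 70 mm across, 22 mm high, origin at the centre of its underside
- lens_brush: bystander: brush lying on the table, origin at the underside
- pen_cup: bystander: black cup 76 mm across, 95 mm high, origin at the centre of its underside
Not all that is in view belongs to the job. Of the things shaped like the green_housing, the green one is meant.

How it is judged:
On the way, in this order (a step that is already met when the one before it is completed fails the run):
1. the green housing lies flat in the pocket and is let go, the frame still open (z of green_housing in the frame of pocket between -0.003 and 0.004 m and horizontal distance between green_housing and pocket below 0.008 m and angle between the x axis of green_housing and the x axis of fixture, either way round below 0.15 rad and angle between green_housing's own z axis and vertical below 0.05 rad and contact force between green_housing and the fingers below 0.1 N and value of joint frame above 0.5 rad), for 0.2 s.
2. the frame is shut over the housing (z of green_housing in the frame of pocket between -0.003 and 0.004 m and horizontal distance between green_housing and pocket below 0.008 m and angle between the x axis of green_housing and the x axis of fixture, either way round below 0.15 rad and angle between green_housing's own z axis and vertical below 0.05 rad and value of joint frame below 0.06 rad), for 0.2 s.
3. the clamp is down on the frame (all of step 2 and value of joint clamp below 0.1 rad), for 0.2 s.
At the end, for the whole second after the job is handed in: The green housing lies at rest flat in the pocket (underside within 4 mm of the pocket floor, centred within 8 mm, square within 0.15 rad), the frame is shut (under 0.06 rad) and the clamp is down (under 0.1 rad) (all of step 3 and linear speed of green_housing below 0.02 m/s); the robot touches nothing.
It fails at once if a loose bystander is moved more than 30 mm (distance of any of grey_housing, caliper, ring_gauge, lens_brush, pen_cup from where it was at the start of the episode above 0.03 m).
It fails at once if the frame is slammed (closing faster than 3 rad/s) (velocity of joint frame below -3 rad/s).
It also fails if it takes over 72 s, if anything falls off the work surface, if the arm or the gripper's body presses on something with over 40 N, if the wrist force passes 120 N, or if a joint passes its speed limit or range.

## Working session

There is one attempt and no reset: what is moved stays moved. The work goes in short steps, Python scripts to look and compute and a tool call to move; the robot and the scene stay as the last step left them, time stands still between calls to the robot, and variables do not carry over. Pictures are saved under pics/ and viewed, at most 10 in all, crops included, and the job is handed in when it is done.

Besides the shell and the picture viewer there is one more tool, called after "Request:" as name([rows], argument=value, ...), one row to a line, values as JSON. play_rows: Moves the arm, as the interface text tells. Its arguments: {"type":"object","properties":{"targets":{"type":"array"},"squeeze":{"type":"number"}},"required":["targets"]}

```bash
mkdir -p pics && ls
python3 - <<'E'
from cell import *
import cv2
s=read_state();print({k:s[k] for k in("time_s","ee_pos","ee_rot","width","contact_force")})
for n in("scene","top"):
    c=read_camera(n);cv2.imwrite(f"pics/{n}0.png",c["image"][:,:,::-1]);print(n,c["mtx"],c["position"],c["attitude"])
E
```

```text
pics
{'time_s': 0.0, 'ee_pos': array([ 0.21731595, -0.69076297,  0.23014321]), 'ee_rot': array([-3.10293729e+00, -4.76750669e-01,  7.57406520e-04]), 'width': 0.9975365012044198, 'contact_force': array([ 0.41986671, -0.21262001, -0.2174416 ])}
scene [[528.19762971   0.         316.84154722]
 [  0.         528.19762971 227.67006729]
 [  0.           0.           1.        ]] [ 1.59120063 -0.36719243  0.99299121] [0.77183679 0.52102218 1.12969907]
top [[465.34009201   0.         316.68388215]
 [  0.         465.34009201 236.20496688]
 [  0.           0.           1.        ]] [0.27893702 0.04620945 1.21361074] [ 0.17483363 -0.1940667  -1.66813502]
```

View pics/scene0.png

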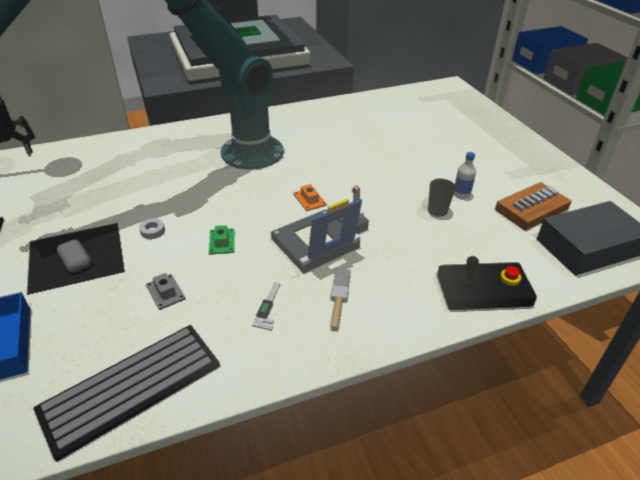

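View pics/top0.png

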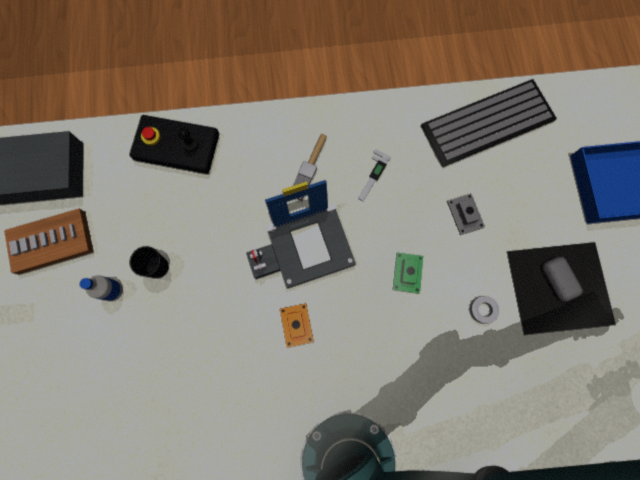

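Scene and top views. Candidates for the wanted part, at their top-view pixels: green housing (408,272), grey housing (465,213) and orange housing (296,325). The green one is the match. The fixture is at (312,247), with the frame at (297,205) and the clamp at (255,258). I'll check the choice in one close crop of both views.

```bash
cat > h.py <<'E'
import numpy as np, cv2
from scipy.spatial.transform import Rotation as R
from scipy.optimize import least_squares
def proj(c,P):
    P=np.atleast_2d(P); v=R.from_rotvec(c["attitude"]).inv().apply(P-c["position"])*[1,-1,-1]
    K=c["mtx"]
    if c.get("fish"):
        r=np.hypot(v[:,0],v[:,1]); t=np.arctan2(r,v[:,2]); q=v[:,:2]/np.maximum(r,1e-9)[:,None]*t[:,None]
    else: q=v[:,:2]/v[:,2:]
    return q*[K[0,0],K[1,1]]+K[:2,2]
def ray(c,uv):
    K=c["mtx"]; q=(np.atleast_2d(uv)-K[:2,2])/[K[0,0],K[1,1]]
    if c.get("fish"):
        t=np.linalg.norm(q,axis=1,keepdims=True); d=np.hstack([q/t*np.sin(t),np.cos(t)])
    else: d=np.hstack([q,np.ones((len(q),1))])
    return R.from_rotvec(c["attitude"]).apply(d*[1,-1,-1])
def onplane(c,uv,z):
    d=ray(c,uv); return c["position"]+d*((z-c["position"][2])/d[:,2:])
def place(p,P): # p=x,y,z,yaw
    return R.from_euler("z",p[3]).apply(P)+p[:3]
def crop(c,x,y,w,h,s): return cv2.resize(c["image"][y:y+h,x:x+w],None,fx=s,fy=s,interpolation=cv2.INTER_CUBIC)[:,:,::-1]
E
python3 - <<'E'
from cell import *
from h import *
t=read_camera("top");s=read_camera("scene")
np.savez("cams.npz",**{n+k:c[k] for n,c in(("t",t),("s",s)) for k in c})
a=np.hstack([crop(t,380,240,60,60,6.666),crop(s,196,214,52,52,400/52)[:400]])[:,:800]
b=cv2.resize(a,(400,200))
A=np.hstack([cv2.resize(crop(t,380,240,60,60,5),(266,266)),cv2.resize(crop(s,196,214,52,52,5),(266,266)),np.zeros((266,268,3),np.uint8)])
B=np.hstack([cv2.resize(crop(t,240,175,120,120,3),(330,330)),cv2.resize(crop(s,265,180,110,92,4),(395,330)),np.zeros((330,75,3),np.uint8)])
cv2.imwrite("pics/c1.png",np.vstack([A,B]))
for n,c in(("t",t),("s",s)):
    hsv=cv2.cvtColor(c["image"],cv2.COLOR_RGB2HSV)
    m=cv2.inRange(hsv,(45,100,40),(80,255,255))
    k,l,st,ce=cv2.connectedComponentsWithStats(m)
    for i in range(1,k):
        if st[i,4]>150: print(n,st[i],ce[i])
E
```

```text
t [401 255  22  38 487] [413.02053388 272.95893224]
s [235  26  26  11 178] [247.52247191  31.00561798]
s [ 577   61   48   54 1355] [599.84649446  84.1402214 ]
s [209 226  25  28 498] [221.34136546 239.82931727]
```

View pics/c1.png

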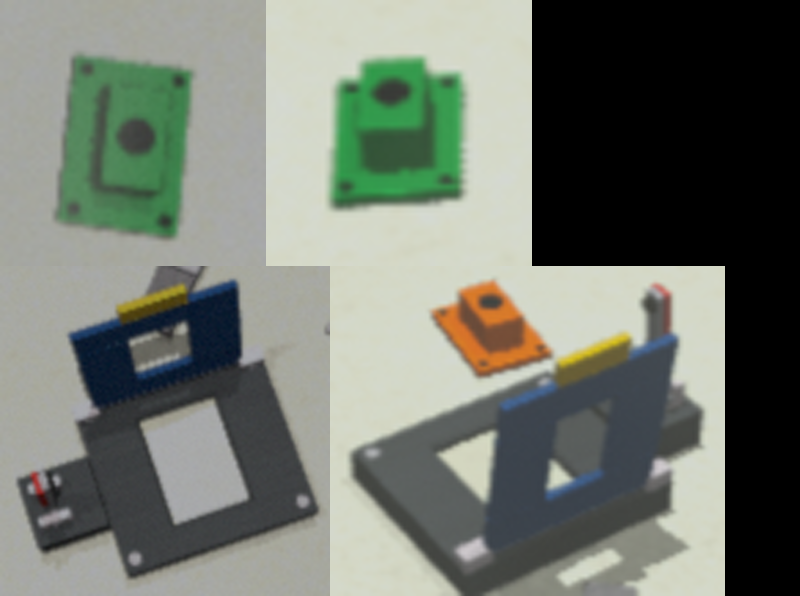

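The crop confirms the green housing: flange with block, no other green part nearby. The fixture's pocket is open and empty, the frame leans back, and the red-tipped clamp is up. Next I fit both poses from the two views.

```bash
cat > fit.py <<'E'
from h import *
z=np.load("cams.npz");t,s=[{k:z[n+k] for k in("image","mtx","position","attitude")} for n in"ts"]
if __name__=="__main__":
    T=lambda a,o,sc,p:(np.array(a,float)-p)/sc+o
    gt=T([(75,55),(190,70),(175,238),(57,220)],(380,240),266/60,(0,0))
    gs=T([(337,75),(464,73),(463,190),(332,198)],(196,214),266/52,(266,0))
    print("green top corners on z=8mm: top",onplane(t,gt,.008).round(3)[:,:2].tolist(),"scene",onplane(s,gs,.008).round(3)[:,:2].tolist())
    ft=T([(268,362),(318,508),(130,575),(78,420)],(240,175),2.75,(0,266))
    fs=T([(355,455),(465,578),(670,490)],(265,180),3.59,(330,266))
    print("fix top z28: top",onplane(t,ft,.028).round(3)[:,:2].tolist(),"scene",onplane(s,fs,.028).round(3)[:,:2].tolist())
E
python3 fit.py
```

```text
green top corners on z=8mm: top [[0.496, -0.19], [0.48, -0.256], [0.382, -0.232], [0.4, -0.165]] scene [[0.382, -0.23], [0.405, -0.162], [0.501, -0.187], [0.483, -0.255]]
fix top z28: top [[0.623, -0.045], [0.476, -0.076], [0.432, 0.106], [0.585, 0.142]] scene [[0.484, -0.073], [0.645, -0.038], [0.608, 0.143]]
```

```bash
cat >> fit.py <<'E'
    hx,hy=.05,.035
    def fit(P,obs,x0):
        f=lambda p:np.concatenate([(proj(c,place(p,P[i]))-uv).ravel() for c,i,uv in obs])
        r=least_squares(f,x0,loss="soft_l1");print(r.x.round(4),np.abs(r.fun).max().round(2),np.sqrt((r.fun**2).mean()).round(2))
    G=np.array([(hx,hy,0),(hx,-hy,0),(-hx,-hy,0),(-hx,hy,0)])
    fit(G,[(t,[0,1,2,3],gt),(s,[2,3,0,1],gs)],[.44,-.21,.008,-.24])
    F=np.array([(.085,-.095,0),(-.085,-.095,0),(-.085,.095,0),(.085,.095,0)])
    fit(F,[(t,[0,1,2,3],ft),(s,[1,0,3],fs)],[.53,.03,.028,.21])
    from cell import *
    q=read_state();M=R.from_rotvec(q["ee_rot"]).as_matrix();print("tool x",M[:,0].round(3),"tool y",M[:,1].round(3))
    c=read_camera("wrist");print(c["position"],c["attitude"],c["mtx"][0],M.T@(c["position"]-q["ee_pos"]))
E
python3 fit.py
```

```text
green top corners on z=8mm: top [[0.496, -0.19], [0.48, -0.256], [0.382, -0.232], [0.4, -0.165]] scene [[0.382, -0.23], [0.405, -0.162], [0.501, -0.187], [0.483, -0.255]]
fix top z28: top [[0.623, -0.045], [0.476, -0.076], [0.432, 0.106], [0.585, 0.142]] scene [[0.484, -0.073], [0.645, -0.038], [0.608, 0.143]]
[ 0.4399 -0.2098  0.0058 -0.2485] 0.82 0.49
[0.5342 0.035  0.0188 0.2269] 4.34 2.02
tool x [ 0.954  0.3   -0.   ] tool y [ 0.3   -0.954 -0.001]
[ 0.27941196 -0.67247928  0.37489362] [-0.22331656  0.16788403 -1.25919561] [371.64829954   0.         316.28642478] [ 0.06471919  0.00064012 -0.14435384]
```

Request:
play_rows([
  [1,[3,6,-1],-0.1],
  [1,[5,10,-2],-0.2],
  [1,[7,14,-3],-0.3],
  [1,[9,18,-4],-0.4],
  [1,[11,22,-4],-0.5],
  [1,[13,26,-4],-0.55],
  [1,[15,30,-4],-0.55],
  [1,[16,33,-4],-0.55],
])

```text
time_s: 0.92
ee_pos: [0.3641, -0.3937, 0.1917]
ee_rot: [3.118, -0.384, 0.001]
contact_force: [0.7, -0.7, -0.6]
width: 1.004
grasp_force: 0.0
```

Request:
play_rows([
  [1,[1,3,0],0],
  [1,[2,6,0],0],
  [1,[3,9,0],0],
  [1,[3.5,12,0],0],
  [1,[4,14,0],0],
  [1,[4,15,0],0],
  [1,[4,15,0],0],
  [1,[4,15,0],0],
])

```text
time_s: 1.58
ee_pos: [0.4029, -0.2461, 0.192]
ee_rot: [3.117, -0.384, 0.001]
contact_force: [-0.2, -0.5, 1.1]
width: 0.995
grasp_force: 0.0
```

Run:
```python
from cell import *
from h import *
q=read_state();c=read_camera("wrist");c["fish"]=1
print(q["time_s"],q["ee_pos"],q["ee_rot"]);np.savez("w1.npz",q=q["ee_pos"],r=q["ee_rot"],**c)
cv2.imwrite("pics/w1.png",c["image"][:,:,::-1])
```

```text
1.5833 [ 0.40294765 -0.24612229  0.19201191] [ 3.11729655e+00 -3.83667719e-01  6.92477673e-04]
```

View pics/w1.png

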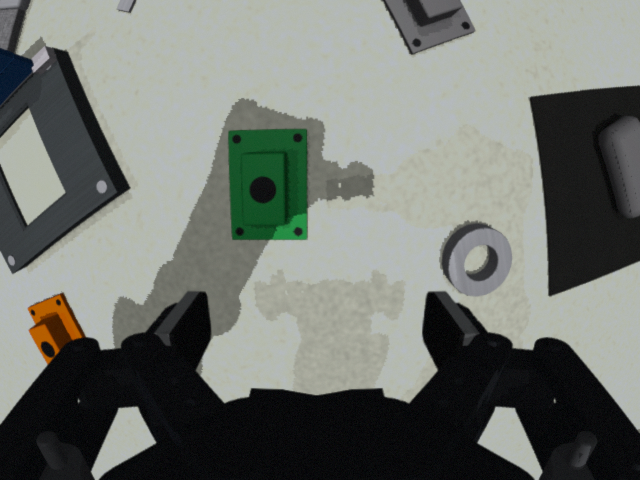

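The wrist view shows the green housing, with flange corners at (229,130), (307,129), (307,239) and (232,240). The fixture's near-right corner is at (128,187).

```bash
cat > wfit.py <<'E'
from h import *
import sys
def quad(c,lo=(40,110,25),hi=(80,255,255)):
    m=cv2.inRange(cv2.cvtColor(c["image"],cv2.COLOR_RGB2HSV),lo,hi)
    m=cv2.morphologyEx(m,cv2.MORPH_CLOSE,np.ones((9,9)))
    k=max(cv2.findContours(m,cv2.RETR_EXTERNAL,cv2.CHAIN_APPROX_NONE)[0],key=cv2.contourArea)
    a=cv2.approxPolyDP(cv2.convexHull(k),5,True)[:,0].astype(float)
    return a
if __name__=="__main__":
    z=np.load("w1.npz");c={k:z[k] for k in("image","mtx","position","attitude")};c["fish"]=1
    a=quad(c);print(a.tolist())
    w=onplane(c,a,.004).round(4);print(w.tolist())
    hx,hy=.05,.035
    G=np.array([(hx,hy,.008),(hx,-hy,.008),(-hx,-hy,.008),(-hx,hy,.008)])
    p=[.44,-.21,0,-.2485];print(proj(c,place(p,G)).round(1).tolist())
    g=R.from_rotvec(z["r"]).inv();print("cam in tool",g.apply(c["position"]-z["q"]))
    B=np.array([(.03,.018,.038),(.03,-.018,.038),(-.03,-.018,.038),(-.03,.018,.038)])
    obs=np.vstack([[(229,130),(307,129),(307,239),(232,240)],[(242,152),(286,151),(286,226),(243,225)]])
    for free in(0,1):
        f=lambda p:(proj(c,place([p[0],p[1],p[3] if free else 0,p[2]],np.vstack([G,B])))-obs).ravel()
        r=least_squares(f,[.44,-.21,-.25]+[0]*free,loss="soft_l1");print(r.x.round(4),r.fun.round(1))
    F=np.array([(-.085,-.095,.028)])
    print("fix corner",onplane(c,[(129,187)],.028).round(4))
E
python3 wfit.py
```

```text
[[305.0, 129.0], [306.0, 237.0], [233.0, 238.0], [229.0, 131.0]]
[[0.4791, -0.2555, 0.004], [0.3834, -0.2319, 0.004], [0.3992, -0.1648, 0.004], [0.4957, -0.1891, 0.004]]
[[226.9, 129.7], [305.5, 127.8], [305.7, 238.6], [230.8, 238.5]]
cam in tool [ 0.06506433  0.00074916 -0.14433018]
[ 0.4391 -0.2116 -0.2551] [ 0.1 -0.1  0.8 -0.4  0.3  0.4  0.2 -1.3 -0.8  0.7 -0.5  1.2 -0.1 -0.7
  0.1  0.1]
[ 0.4392 -0.2117 -0.255   0.0006] [ 0.  -0.2  0.9 -0.5  0.4  0.5  0.2 -1.2 -0.8  0.7 -0.4  1.1 -0.1 -0.6
  0.   0.1]
fix corner [[ 0.4744 -0.0889  0.028 ]]
```

Request:
play_rows([
  [1,[1.8,1.7,-3],-0.01],
  [1,[3.6,3.4,-6],-0.01],
  [1,[3.6,3.4,-9],-0.01],
  [1,[3.6,3.4,-12],-0.01],
  [1,[3.6,3.4,-14],-0.01],
  [1,[3.6,3.4,-15],-0.01],
  [1,[3.6,3.4,-15],-0.01],
  [1,[3.6,3.4,-15],-0.01],
])

```text
time_s: 2.3
ee_pos: [0.4388, -0.213, 0.0418]
ee_rot: [3.115, -0.403, -0.0]
contact_force: [-0.3, 0.1, 0.5]
width: 1.002
grasp_force: 0.0
```

Run:
```python
from cell import *
from wfit import *
q=read_state();c=read_camera("wrist");c["fish"]=1
print(q["time_s"],q["ee_pos"],2*np.arctan2(q["ee_rot"][1],q["ee_rot"][0]),q["contact_force"])
cv2.imwrite("pics/w2.png",c["image"][:,:,::-1])
```

```text
2.3 [ 0.43882706 -0.21302583  0.0418414 ] -0.25750359225983777 [-0.33292926  0.14095342  0.50182007]
```

View pics/w2.png

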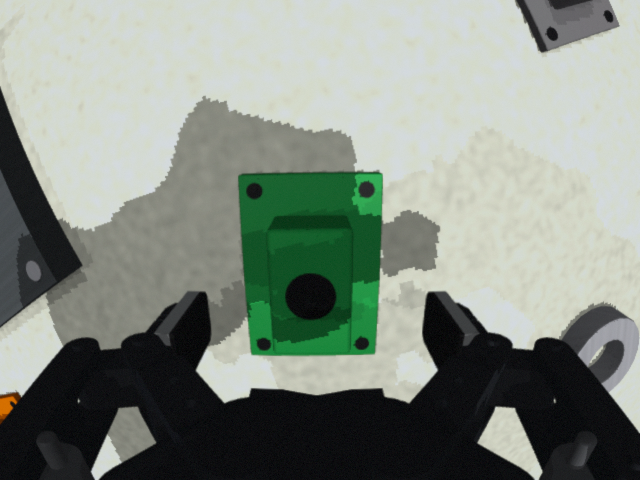

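The wrist view shows the housing square between the fingers, block hole at (311,296) and finger midline at column 317. I descend and grip.

Request:
play_rows([
  [1,[0,0.1,-1.5],0],
  [1,[0,0.1,-2.6],0],
  [1,[0,0.1,-3.3],0],
  [1,[0,0.1,-3.3],0],
  [0.2,[0,0.1,-3.3],0],
  [0.2,[0,0.1,-3.3],0],
  [0,[0,0.1,-3.3],0],
  [0,[0,0.1,-3.3],0],
], squeeze=40)

```text
time_s: 3.02
ee_pos: [0.4393, -0.2106, 0.0093]
ee_rot: [3.116, -0.4, 0.001]
contact_force: [0.2, -0.3, -0.1]
width: 0.451
grasp_force: 0.0
```

Request:
play_rows([
  [0,[0,0,0],0],
  [0,[0,0,0],0],
  [0,[0,0,0],0],
  [0,[0,0,0],0],
])

```text
time_s: 3.35
ee_pos: [0.4393, -0.2105, 0.0094]
ee_rot: [3.116, -0.399, 0.001]
contact_force: [-0.0, 0.4, 6.4]
width: 0.414
grasp_force: 41.3
```

Request:
play_rows([
  [0,[0,0,2],0],
  [0,[0,0,5],0],
  [0,[0,0,9],0.06],
  [0,[0,2,13],0.16],
  [0,[0,5,16],0.26],
  [0,[0,8,16],0.36],
  [0,[0.5,11,16],0.46],
  [0,[1,14,16],0.48],
])

```text
time_s: 4.02
ee_pos: [0.4482, -0.0692, 0.1695]
ee_rot: [-3.121, -0.357, -0.001]
contact_force: [0.7, -0.4, -3.8]
width: 0.413
grasp_force: 41.2
```

Request:
play_rows([
  [0,[0,3,0],0],
  [0,[0,6,0],0],
  [0,[0,8,0],0],
  [0,[0,9,0],0],
  [0,[0,9,0],0],
  [0,[0,9,0],0],
])

```text
time_s: 4.52
ee_pos: [0.4485, 0.0189, 0.1686]
ee_rot: [3.121, 0.353, -0.002]
contact_force: [-1.2, -1.2, -3.4]
width: 0.418
grasp_force: 41.2
```

Run:
```python
from cell import *
from wfit import *
q=read_state();c=read_camera("wrist");c["fish"]=1
print(q["time_s"],q["ee_pos"],2*np.arctan2(q["ee_rot"][1],q["ee_rot"][0]),q["contact_force"],q["width"],q["grasp_force"])
np.savez("w3.npz",q=q["ee_pos"],r=q["ee_rot"],**c)
cv2.imwrite("pics/w3.png",c["image"][:,:,::-1])
```

```text
4.5167 [0.44848619 0.01891723 0.1685808 ] 0.22527693130221332 [-1.15773502 -1.18291304 -3.37853776] 0.41803830778625717 41.194742918014526
```

View pics/w3.png

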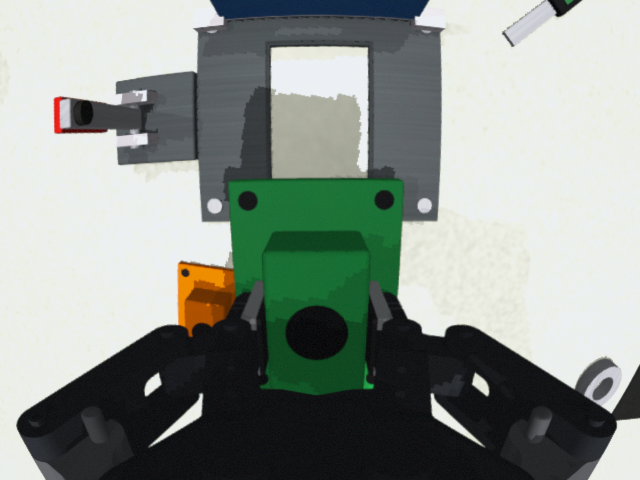

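Wrist view with the housing in hand: flange front corners at (230,181) and (403,181), square to the tool. The fixture's near corners are at (203,221) and (438,220). The pocket's far corners are at (267,43) and (370,44).

Run:
```python
from h import *
z=np.load("w3.npz");c={k:z[k] for k in("image","mtx","position","attitude")};c["fish"]=1
q=z["q"]
P=np.array([(-85,-95,28),(-85,95,28),(85,-95,28),(85,95,28),(53,38,20),(53,-38,20)])/1e3
obs=np.array([(438,220),(203,221),(444,29),(196,29),(267,43),(370,44)],float)
obs[0]=(438,220)
for idx in([0,1,4,5],[0,1],range(6)):
    idx=list(idx)
    f=lambda p:(proj(c,place([p[0],p[1],0,p[2]],P[idx]))-obs[idx]).ravel()
    r=least_squares(f,[.53,.03,.22],loss="soft_l1");print("fix",r.x.round(4),r.fun.round(1))
    if len(idx)==4: fx=r.x; print(proj(c,place([fx[0],fx[1],0,fx[2]],P)).round(0).tolist())
h=q[2]-.0094
A=np.array([(.05,.035,.008),(.05,-.035,.008),(.03,.018,.038),(.03,-.018,.038)])
ob=np.array([(230,181),(403,181),(265,250),(368,250)],float)
f=lambda p:(proj(c,place([p[0],p[1],h,p[2]],A[:2]))-ob[:2]).ravel()
r=least_squares(f,[q[0],q[1],.22]);print("held",r.x.round(4),r.fun.round(1),"minus tcp",(r.x[:2]-q[:2]).round(4))
f2=lambda p:(proj(c,place([p[0],p[1],p[3],p[2]],A[:2]))-ob[:2]).ravel()
print("held, free height",least_squares(f2,list(r.x)+[h]).x.round(4),h)
a=r.x
d=fx-a;print("turn",d[2],"shift cm",d*100)
# tool yaw rotates about TCP
rel=R.from_euler("z",d[2]).apply([*(a[:2]-q[:2]),0]);print("TCP shift cm",((fx[:2]-rel[:2])-q[:2])*100)
```

```text
fix [0.5368 0.0357 0.2307] [-0.3 -1.8  0.2 -1.4  4.1  2.6 -1.9  1.2]
[[438.0, 218.0], [203.0, 220.0], [439.0, 11.0], [199.0, 12.0], [271.0, 46.0], [368.0, 45.0]]
fix [0.5356 0.0352 0.2289] [-0.3 -0.   0.3 -0. ]
fix [0.5356 0.0353 0.2296] [ -0.4  -0.1   0.3   0.1  -4.9 -16.1   3.6 -15.6   4.2   4.1  -1.7   2.8]
held [0.4482 0.0183 0.2241] [-1.  0.  1.  0.] minus tcp [-0.0003 -0.0006]
held, free height [0.448  0.0183 0.2241 0.1574] 0.15918079816200978
turn 0.006516509697502976 shift cm [8.86132439 1.73656542 0.65165097]
TCP shift cm [8.86095325 1.7367489 ]
```

Request:
play_rows([
  [0,[2.5,0.5,0],0.005],
  [0,[5,1,-2],0.005],
  [0,[7.5,1.5,-5],0.005],
  [0,[8.8,1.7,-8],0.005],
  [0,[8.8,1.7,-10],0.005],
  [0,[8.8,1.7,-11.5],0.005],
  [0,[8.8,1.7,-11.8],0.005],
  [0,[8.8,1.7,-11.8],0.005],
])

```text
time_s: 5.23
ee_pos: [0.536, 0.0342, 0.0497]
ee_rot: [3.12, 0.355, -0.005]
contact_force: [0.0, 0.9, -1.8]
width: 0.414
grasp_force: 41.0
```

Run:
```python
from cell import *
from h import *
q=read_state();c=read_camera("wrist");c["fish"]=1
print(q["time_s"],q["ee_pos"],2*np.arctan2(q["ee_rot"][1],q["ee_rot"][0]),q["contact_force"],q["width"],q["grasp_force"])
np.savez("w4.npz",q=q["ee_pos"],r=q["ee_rot"],**c)
cv2.imwrite("pics/w4.png",c["image"][:,:,::-1])
```

```text
5.2333 [0.53601446 0.03421865 0.04965961] 0.22685979035069645 [ 0.03946526  0.86458879 -1.76643498] 0.4141021436582162 41.03242635726929
```

View pics/w4.png

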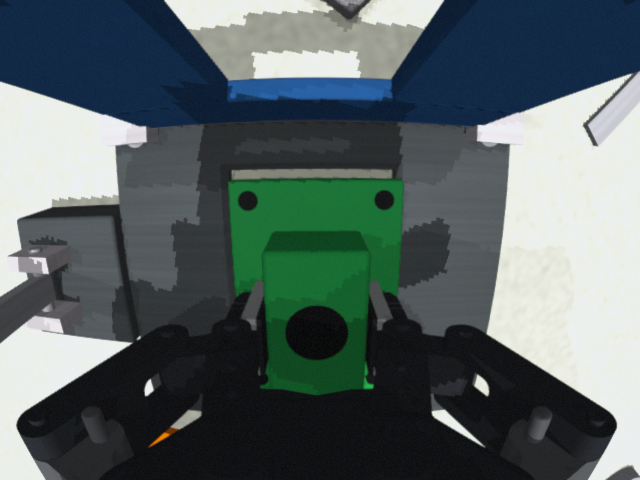

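Run:
```python
from h import *
z=np.load("w4.npz");c={k:z[k] for k in("image","mtx","position","attitude")};c["fish"]=1;q=z["q"]
y=.2305
def loc(p): return R.from_euler("z",-y).apply(p-[*q[:2],0])*1e3  # in fixture axes rel. to TCP, mm
print("floor far corners",loc(onplane(c,[(232,169),(393,169)],.020)).round(1).tolist())
print("rim far corners",loc(onplane(c,[(222,165),(402,163)],.028)).round(1).tolist())
print("flange front top",loc(onplane(c,[(230,181),(403,181)],q[2]-.0014)).round(1).tolist())
print("plate sides",loc(onplane(c,[(117,150),(509,150)],.028)).round(1).tolist())
print(R.from_euler("z",y).apply([0,1,0]),2*np.arctan2(z["r"][1],z["r"][0]))
```

```text
floor far corners [[52.5, 39.4, 20.0], [52.0, -36.9, 20.0]]
rim far corners [[55.1, 42.1, 28.0], [55.4, -39.3, 28.0]]
flange front top [[49.8, 33.8, 48.3], [49.4, -35.2, 48.3]]
plate sides [[65.5, 96.6, 28.0], [64.3, -94.0, 28.0]]
[-0.22846433  0.97355228  0.        ] 0.22685979035069645
```

Request:
play_rows([
  [0,[-0.08,0.19,0],0.004],
  [0,[-0.08,0.19,-0.4],0.004],
  [0,[-0.08,0.19,-0.8],0.004],
  [0,[-0.08,0.19,-1.2],0.004],
  [0,[-0.08,0.19,-1.5],0.004],
  [0,[-0.08,0.19,-1.8],0.004],
  [0,[-0.08,0.19,-2.0],0.004],
  [0,[-0.08,0.19,-2.0],0.004],
])

```text
time_s: 5.95
ee_pos: [0.5359, 0.0384, 0.0303]
ee_rot: [3.12, 0.367, -0.001]
contact_force: [0.4, 0.5, -2.9]
width: 0.416
grasp_force: 41.1
```

Request:
play_rows([
  [0,[0,0,-0.05],0],
  [0,[0,0,-0.1],0],
  [0,[0,0,-0.15],0],
  [0,[0,0,-0.15],0],
])

```text
time_s: 6.28
ee_pos: [0.5363, 0.0385, 0.0294]
ee_rot: [3.12, 0.366, 0.0]
contact_force: [-0.3, -0.5, -2.1]
width: 0.413
grasp_force: 41.2
```

Run:
```python
from cell import *
from h import *
c=read_camera("wrist");q=read_state();print(q["time_s"],q["ee_pos"],q["contact_force"],q["width"])
cv2.imwrite("pics/w5.png",cv2.resize(c["image"][80:420,100:540],None,fx=1.7,fy=1.7)[:,:,::-1])
```

```text
6.3333 [0.53634835 0.03842969 0.02943793] [ 0.07055937 -0.03032954 -2.28470612] 0.4158830435749353
```

View pics/w5.png

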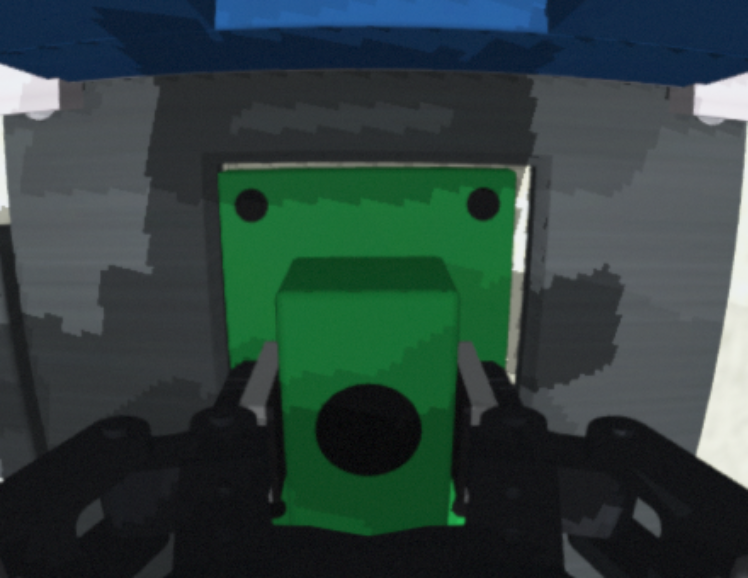

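The flange is inside the pocket walls. It sits about 2 mm toward +y, with the gap on the right at column 522. I centre it and lower until the weight comes off.

Request:
play_rows([
  [0,[0.04,-0.18,0],0],
  [0,[0.04,-0.18,0],0],
  [0,[0.04,-0.18,-0.06],0],
  [0,[0.04,-0.18,-0.12],0],
  [0,[0.04,-0.18,-0.15],0],
  [0,[0.04,-0.18,-0.15],0],
])

```text
time_s: 6.83
ee_pos: [0.5368, 0.0363, 0.0294]
ee_rot: [3.12, 0.366, 0.001]
contact_force: [-2.7, -1.4, 13.1]
width: 0.414
grasp_force: 43.2
```

Request:
play_rows([
  [0,[0,0,0.1],0],
  [0.5,[0,0,0.1],0],
  [0.7,[0,0,0.1],0],
  [0.8,[0,0,0.1],0],
  [0.8,[0,0,0.5],0],
  [0.8,[0,0,2],0],
  [0.8,[0,0,4],0],
  [0.8,[0,0,6],0],
])

```text
time_s: 7.5
ee_pos: [0.5361, 0.0365, 0.0881]
ee_rot: [3.12, 0.366, -0.003]
contact_force: [0.4, 1.0, -0.4]
width: 0.797
grasp_force: 0.0
```

Request:
play_rows([
  [0.8,[-1.5,0,3],0],
  [0.8,[-4,-1,6],0],
  [0.8,[-6,-1.5,9],0],
  [0.8,[-7,-1.5,11],0],
  [0.8,[-7,-1.5,12],0],
  [0.4,[-7,-1.5,12],0],
  [0,[-7,-1.5,12],0],
])

```text
time_s: 8.08
ee_pos: [0.467, 0.0217, 0.2084]
ee_rot: [-3.12, -0.366, -0.003]
contact_force: [-0.0, 0.2, 0.1]
width: 0.533
grasp_force: 0.0
```

Run:
```python
from cell import *
from wfit import *
q=read_state();c=read_camera("wrist");c["fish"]=1
np.savez("w6.npz",q=q["ee_pos"],r=q["ee_rot"],**c)
print(q["time_s"],q["ee_pos"],2*np.arctan2(q["ee_rot"][1],q["ee_rot"][0]),q["width"])
m=c.copy()
print("green hull at z28",onplane(c,quad(c),.028).round(4).tolist(),quad(c).tolist())
T=np.hstack([c["image"],read_camera("scene")["image"]])[:,:,::-1]
s=T[120:330,640+215:640+435]; cv2.imwrite("pics/c6.png",np.hstack([cv2.resize(T[:,:640],(440,330)),cv2.resize(s,(346,330),interpolation=cv2.INTER_CUBIC)]))
```

```text
8.0833 [0.46704879 0.02171254 0.20841041] -6.049338344409803 0.5325486011672503
green hull at z28 [[0.5938, 0.0146, 0.028], [0.4976, -0.009, 0.028], [0.4808, 0.0577, 0.028], [0.5761, 0.0814, 0.028]] [[358.0, 78.0], [358.0, 190.0], [280.0, 191.0], [278.0, 80.0]]
```

View pics/c6.png

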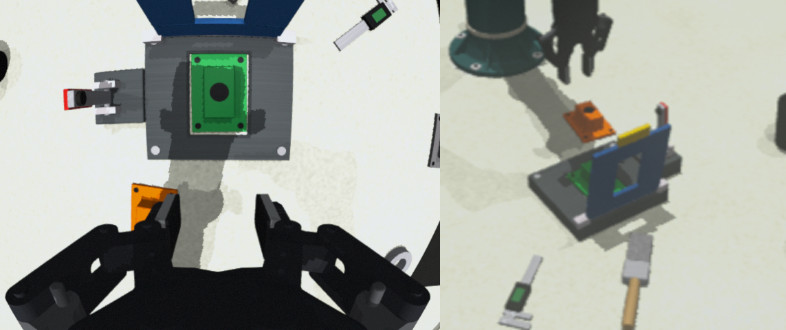

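The housing lies square in the pocket, with even margins, centred at about (0.537, 0.036). Next I measure the frame and clamp angles by triangulating the yellow tab and red grip, then work out the path.

```bash
cat > plan.py <<'E'
from h import *
F=np.array([.5363,.0357,0]);yaw=.231
W=lambda p:R.from_euler("z",yaw).apply(np.atleast_2d(p))+F
def tcp_frame(th,r=.165,off=.015): # fixture coords
    return W([.078-r*np.cos(th)+.004*np.sin(th)+off*1,0,.034+r*np.sin(th)+.004*np.cos(th)])[0]
E
python3 - <<'E'
from cell import *
from plan import *
V={"t":read_camera("top"),"s":read_camera("scene")}
for name,lo,hi,mn in(("yellow",(24,150,100),(33,255,255),25),("red",(0,150,60),(6,255,255),8)):
    px={}
    for n,c in V.items():
        m=cv2.inRange(cv2.cvtColor(c["image"],cv2.COLOR_RGB2HSV),lo,hi)
        k,l,st,ce=cv2.connectedComponentsWithStats(m)
        px[n]=[(ce[i].round(1).tolist(),int(st[i,4])) for i in range(1,k) if st[i,4]>mn and np.linalg.norm(ce[i]-((285,220) if n=="t" else (340,210)))<70]
    print(name,px)
    if all(px.values()):
        o=[(V[n],max(px[n],key=lambda a:a[1])[0]) for n in V]
        r=least_squares(lambda p:np.concatenate([(proj(c,p)-u).ravel() for c,u in o]),[.6,.05,.15])
        L=R.from_euler("z",-yaw).apply(r.x-F)*1e3
        print(r.x.round(4),"fixture mm",L.round(1),r.fun.round(1))
        print("theta frame",np.arctan2(L[2]-34,-(L[0]-78)),"clamp",np.arctan2(L[2]-48,-(L[1]-140)))
E
```

```text
yellow {'t': [([294.7, 187.0], 83)], 's': [([337.9, 203.6], 55)]}
[0.636  0.0591 0.2044] fixture mm [102.5  -0.  204.4] [-0. -0. -0.  0.]
theta frame 1.7133068853335403 clamp 0.8407296592025827
red {'t': [([253.1, 254.4], 10)], 's': []}
```

Request:
play_rows([
  [0,[0,0,3],0],
  [0,[3,1,6],0],
  [0,[7,2,6.5],0],
  [0,[11,3,6.5],0],
  [0,[15,4,6.5],0],
  [0,[19,4.5,6.5],0],
  [0,[22,4.9,6.5],0],
  [0,[22,4.9,6.5],0],
])

```text
time_s: 8.95
ee_pos: [0.6926, 0.0721, 0.2705]
ee_rot: [-3.12, -0.368, -0.005]
contact_force: [0.2, 0.5, -0.5]
width: 0.0
grasp_force: 0.0
```

Request:
play_rows([
  [0,[0,0,0],0],
  [0,[0,0,-3],0],
  [0,[0,0,-6],0],
  [0,[0,0,-7.5],0],
  [0,[0,0,-7.5],0],
  [0,[0,0,-7.5],0],
])

```text
time_s: 9.45
ee_pos: [0.6847, 0.0703, 0.1965]
ee_rot: [3.12, 0.366, -0.006]
contact_force: [0.0, -0.4, 0.6]
width: -0.002
grasp_force: 0.0
```

Run:
```python
from cell import *
from plan import *
q=read_state();print(q["time_s"],q["ee_pos"],q["contact_force"],q["width"])
for th in np.r_[1.7,1.6:0.05:-.1,0.05,0,-.02]: print(round(th,2),((tcp_frame(th,off=.011)-q["ee_pos"])*100).round(1).tolist())
```

```text
9.45 [0.68467163 0.07027468 0.19653471] [ 0.01571241 -0.41842879  0.5883273 ] -0.0020352376813204576
1.7 [-3.7, -0.8, 0.1]
1.6 [-5.3, -1.2, 0.2]
1.5 [-6.9, -1.6, 0.2]
1.4 [-8.5, -2.0, 0.1]
1.3 [-10.1, -2.3, -0.2]
1.2 [-11.6, -2.7, -0.7]
1.1 [-13.1, -3.1, -1.4]
1.0 [-14.5, -3.4, -2.2]
0.9 [-15.9, -3.7, -3.1]
0.8 [-17.1, -4.0, -4.1]
0.7 [-18.2, -4.3, -5.3]
0.6 [-19.2, -4.5, -6.6]
0.5 [-20.1, -4.7, -8.0]
0.4 [-20.8, -4.9, -9.5]
0.3 [-21.4, -5.0, -11.0]
0.2 [-21.8, -5.1, -12.6]
0.1 [-22.1, -5.2, -14.2]
0.05 [-22.2, -5.2, -15.0]
0.0 [-22.2, -5.2, -15.9]
-0.02 [-22.2, -5.2, -16.2]
```

Request:
play_rows([
  [0,[-2,-0.4,-0.4],0],
  [0,[-3.7,-0.8,-0.4],0],
  [0,[-4.5,-1,-0.4],0],
  [0,[-5.3,-1.2,-0.3],0],
  [0,[-6.1,-1.4,-0.3],0],
  [0,[-6.9,-1.6,-0.3],0],
  [0,[-7.7,-1.8,-0.3],0],
  [0,[-8.5,-2,-0.3],0],
])

```text
time_s: 10.12
ee_pos: [0.6016, 0.0509, 0.1953]
ee_rot: [-3.12, -0.367, -0.002]
contact_force: [2.3, 1.7, -1.3]
width: -0.003
grasp_force: 1.0
```

Request:
play_rows([
  [0,[-0.8,-0.2,-0.1],0],
  [0,[-1.6,-0.3,-0.3],0],
  [0,[-2.4,-0.5,-0.5],0],
  [0,[-3.1,-0.7,-0.8],0],
  [0,[-3.9,-0.9,-1.1],0],
  [0,[-4.6,-1.1,-1.5],0],
  [0,[-5.3,-1.2,-1.9],0],
  [0,[-6,-1.4,-2.3],0],
])

```text
time_s: 10.78
ee_pos: [0.5406, 0.0362, 0.1713]
ee_rot: [3.12, 0.366, -0.001]
contact_force: [1.2, 1.2, 1.8]
width: -0.004
grasp_force: 0.8
```

```bash
cat > fr.py <<'E'
from cell import *
from plan import *
def yellow():
    q=read_state();print(q["time_s"],q["ee_pos"].round(4),q["contact_force"].round(1),"plan theta",)
    o=[]
    for n in("top","scene"):
        c=read_camera(n);m=cv2.inRange(cv2.cvtColor(c["image"],cv2.COLOR_RGB2HSV),(24,150,100),(33,255,255))
        k,l,st,ce=cv2.connectedComponentsWithStats(m)
        P=W([(.078,0,.1)])[0]; pc=proj(c,P)[0]
        L=[(st[i,4],ce[i]) for i in range(1,k) if st[i,4]>8 and np.linalg.norm(ce[i]-pc)<110]
        print(n,[(int(a),b.round(1).tolist()) for a,b in L])
        if L:
            u=max(L,key=lambda a:a[0])[1]; o.append((c,u))
    f=lambda p:np.concatenate([(proj(c,W([(.078-.165*np.cos(p[0])+.004*np.sin(p[0]),p[1],.034+.165*np.sin(p[0])+.004*np.cos(p[0]))]))-u).ravel() for c,u in o])
    r=min((least_squares(f,[t,0]) for t in(.2,.7,1.2)),key=lambda r:r.cost);print("theta",r.x.round(3),r.fun.round(1))
if __name__=="__main__": yellow()
E
python3 fr.py
```

```text
10.7833 [0.5406 0.0362 0.1713] [1.2 1.2 1.8] plan theta
top []
scene [(15, [304.1, 193.9])]
theta [ 0.834 -0.014] [0.  0.1]
```

Request:
play_rows([
  [0,[-0.7,-0.2,-0.3],0],
  [0,[-1.5,-0.3,-0.7],0],
  [0,[-2.1,-0.5,-1.1],0],
  [0,[-2.7,-0.6,-1.6],0],
  [0,[-3.3,-0.8,-2.2],0],
  [0,[-3.8,-0.9,-2.8],0],
  [0,[-4.3,-1,-3.4],0],
  [0,[-4.8,-1.1,-4.1],0],
])

```text
time_s: 11.55
ee_pos: [0.4925, 0.0253, 0.1302]
ee_rot: [3.12, 0.366, -0.002]
contact_force: [-0.4, 0.1, 1.7]
width: 0.004
grasp_force: 0.7
```

Request:
play_rows([
  [0,[-0.5,-0.1,-0.7],0],
  [0,[-0.9,-0.2,-1.4],0],
  [0,[-1.3,-0.3,-2.1],0],
  [0,[-1.6,-0.4,-2.9],0],
  [0,[-1.9,-0.45,-3.6],0],
  [0,[-2.2,-0.5,-4.4],0],
  [0,[-2.4,-0.55,-5.2],0],
  [0,[-2.6,-0.6,-6],0],
])

```text
time_s: 12.22
ee_pos: [0.4671, 0.0196, 0.0699]
ee_rot: [-3.12, -0.366, 0.001]
contact_force: [-0.6, -0.2, 1.4]
width: -0.003
grasp_force: 0.6
```

Request:
play_rows([
  [0,[-0.1,0,-0.7],0],
  [0,[-0.2,0,-1.4],0],
  [0,[-0.3,0,-2.1],0],
  [0,[-0.3,0,-2.7],0],
  [0,[-0.3,0,-3.0],0],
  [0,[-0.3,0,-3.2],0],
  [0,[-0.3,0,-3.2],0],
])

```text
time_s: 12.8
ee_pos: [0.4647, 0.0198, 0.0385]
ee_rot: [-3.12, -0.367, 0.0]
contact_force: [0.2, 0.5, 0.2]
width: 0.001
grasp_force: 0.0
```

```bash
python3 fr.py
```

```text
12.8 [0.4647 0.0198 0.0385] [0.2 0.5 0.2] plan theta
top []
scene [(22, [292.2, 218.6])]
theta [ 0.002 -0.019] [0. 0.]
```

Request:
play_rows([
  [0,[0,0,-0.1],0],
  [0,[0,0,-0.2],0],
  [0,[0,0,-0.2],0],
  [0,[0,0,-0.2],0],
])

```text
time_s: 13.23
ee_pos: [0.4653, 0.0198, 0.038]
ee_rot: [-3.12, -0.367, -0.003]
contact_force: [-1.9, 0.8, 12.1]
width: -0.001
grasp_force: 5.4
```

The frame is shut: 12 N reaction at z = 38 mm. Next is the clamp.

Request:
play_rows([
  [0,[0,0,2],0],
  [0,[0,0,6],0],
  [0,[0,0,10],0],
  [0,[0,0,14],0],
  [0,[0,2,17],0],
  [0,[0.5,5,19],0],
  [0,[1,9,19],0],
  [0,[1.5,13,19],0],
])

```text
time_s: 13.9
ee_pos: [0.4809, 0.1506, 0.2293]
ee_rot: [-3.12, -0.362, -0.009]
contact_force: [0.4, 0.3, 0.1]
width: -0.003
grasp_force: 0.0
```

Request:
play_rows([
  [0,[0.5,4,0],0],
  [0,[1,8,0],0],
  [0,[1,10,0],0],
  [0,[1,10,-3],0],
  [0,[1,10,-6],0],
  [0,[1,10,-9],0],
  [0,[1,10,-10.5],0],
  [0,[1,10,-10.5],0],
])

```text
time_s: 14.57
ee_pos: [0.487, 0.2484, 0.1186]
ee_rot: [3.117, 0.367, -0.01]
contact_force: [-1.0, -0.1, 0.0]
width: 0.002
grasp_force: 0.0
```

Run:
```python
from cell import *
from plan import *
q=read_state();print(q["time_s"],q["ee_pos"].round(4),q["contact_force"].round(1))
L=R.from_euler("z",-yaw).apply(q["ee_pos"]-F);print("fixture mm",(L*1e3).round(1))
r=.08
for th in np.r_[1.8:0.05:-.1,0.05,0,-.03]:
    p=W([0,.140-r*np.cos(th)+.008*np.sin(th)+.0145,.048+r*np.sin(th)+.008*np.cos(th)])[0]
    print(round(th,2),((p-q["ee_pos"])*100).round(1).tolist())
m={n:read_camera(n) for n in("top","scene")}
cv2.imwrite("pics/c7.png",np.hstack([cv2.resize(m["top"]["image"][170:320,220:380],(400,375)),cv2.resize(m["scene"]["image"][140:290,260:420],(400,375))])[:,:,::-1])
```

```text
14.5667 [0.487  0.2484 0.1186] [-1.  -0.1  0. ]
fixture mm [  0.7 218.3 118.6]
1.8 [0.8, -3.7, 0.5]
1.7 [1.0, -4.5, 0.8]
1.6 [1.2, -5.2, 0.9]
1.5 [1.3, -6.0, 1.0]
1.4 [1.5, -6.8, 1.0]
1.3 [1.7, -7.6, 0.9]
1.2 [1.9, -8.3, 0.7]
1.1 [2.1, -9.1, 0.4]
1.0 [2.2, -9.8, 0.1]
0.9 [2.4, -10.5, -0.3]
0.8 [2.5, -11.1, -0.8]
0.7 [2.7, -11.7, -1.3]
0.6 [2.8, -12.2, -1.9]
0.5 [2.9, -12.7, -2.5]
0.4 [3.0, -13.1, -3.2]
0.3 [3.1, -13.4, -3.9]
0.2 [3.2, -13.7, -4.7]
0.1 [3.2, -13.9, -5.5]
0.05 [3.2, -14.0, -5.9]
0.0 [3.2, -14.0, -6.3]
-0.03 [3.2, -14.0, -6.5]
```

Request:
play_rows([
  [0,[0.5,-2,0],0],
  [0,[0.8,-3.7,0.2],0],
  [0,[1,-4.5,0.4],0],
  [0,[1.2,-5.2,0.5],0],
  [0,[1.3,-6,0.6],0],
  [0,[1.5,-6.8,0.7],0],
  [0,[1.7,-7.6,0.7],0],
  [0,[1.9,-8.3,0.6],0],
])

```text
time_s: 15.33
ee_pos: [0.5087, 0.1668, 0.1282]
ee_rot: [-3.119, -0.368, -0.001]
contact_force: [-0.8, 0.8, -0.5]
width: -0.0
grasp_force: 0.7
```

Request:
play_rows([
  [0,[0.2,-0.8,-0.2],0],
  [0,[0.3,-1.5,-0.5],0],
  [0,[0.5,-2.2,-0.9],0],
  [0,[0.6,-2.8,-1.4],0],
  [0,[0.8,-3.4,-1.9],0],
  [0,[0.9,-3.9,-2.5],0],
  [0,[1,-4.4,-3.1],0],
  [0,[1.1,-4.8,-3.8],0],
])

```text
time_s: 16.0
ee_pos: [0.5198, 0.1177, 0.0892]
ee_rot: [3.12, 0.366, 0.0]
contact_force: [0.4, -0.2, 2.1]
width: -0.002
grasp_force: 0.8
```

Request:
play_rows([
  [0,[0.1,-0.3,-0.7],0],
  [0,[0.2,-0.6,-1.5],0],
  [0,[0.2,-0.8,-2.3],0],
  [0,[0.2,-0.9,-2.8],0],
  [0,[0.2,-0.9,-3.1],0],
  [0,[0.2,-0.9,-3.2],0],
  [0,[0.2,-0.9,-3.2],0],
])

```text
time_s: 16.58
ee_pos: [0.5211, 0.1099, 0.0574]
ee_rot: [-3.12, -0.367, 0.002]
contact_force: [0.1, -0.6, 0.5]
width: 0.001
grasp_force: 0.0
```

Request:
play_rows([
  [0,[0,0,-0.1],0],
  [0,[0,0,-0.2],0],
  [0,[0,0,-0.35],0],
  [0,[0,0,-0.35],0],
  [0,[0,0,-0.35],0],
])

```text
time_s: 17.0
ee_pos: [0.5214, 0.11, 0.0559]
ee_rot: [-3.12, -0.367, -0.0]
contact_force: [-2.4, -0.7, 12.6]
width: -0.003
grasp_force: 6.7
```

The clamp is seated: 12.6 N reaction at z = 56 mm. I retract and take one last look.

Request:
play_rows([
  [0,[0,0,1],0],
  [0,[0,0,4],0],
  [0,[0,0,8],0],
  [0,[0,0,12],0],
  [0,[-2,-1,15],0],
  [0,[-5,-2,17],0],
  [0,[-7,-4,17],0],
  [0,[-7,-4,17],0],
])

```text
time_s: 17.67
ee_pos: [0.4465, 0.066, 0.2254]
ee_rot: [3.119, 0.362, -0.005]
contact_force: [-1.0, -0.9, -0.5]
width: -0.002
grasp_force: 0.0
```

Run:
```python
from cell import *
from h import *
w=read_camera("wrist");s=read_camera("scene")
cv2.imwrite("pics/c8.png",np.hstack([cv2.resize(w["image"],(400,300)),cv2.resize(s["image"][150:285,250:430],(400,300))])[:,:,::-1])
print(read_state()["contact_force"])
```

```text
[0.11978194 0.52924625 0.69590933]
```

View pics/c8.png

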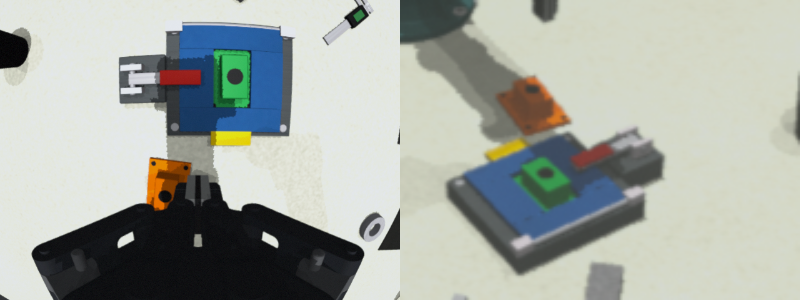

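The frame lies flat with the green block standing through its window at (236,77). The red-tipped clamp is level over the frame's side bar at (180,77), and the robot is clear of everything. I hand in the job.

```bash
python3 -c "
from cell import *
print(job_done())"
```

```text
the job is handed in; nothing more can be done
None
```

The green housing is in the pocket, the frame is shut over it, the clamp is down, and the job is handed in at about 18 of the 72 s; the hand-in call gave no verdict.

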